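Show the spun tube to the light

TASK

The centrifuge rotor stands open on the bench: draw the long tube with the flat ribbed cap straight out of its slanting bore, never tipping it clearly flatter than it sat there, and hold it up to the lit viewing panel so that the pellet in its tip can be seen. Finish while still holding it, upright with the cap up, still and in the air, about 8 cm in front of the middle of the lit face and touching neither the panel nor anything else. Leave the shorter balance tube in the rotor and everything else on the bench where it is.

Things in the scene. Friction and masses are not known exactly. Their poses are not given: they have to be found in the camera images.
- sample_center (a point): the sample tube: clear, conical tip, 115 mm long from tip to cap top, body 29 mm in diameter, about 60 g, its flat ribbed cap 35 mm in diameter and 14 mm tall. It sits with 1.5 mm play in a rotor bore 72 mm deep that slants 40 degrees from vertical; cap and 29 mm of tube stand out. This point is half-way along its axis, 57.5 mm from the tip; z runs tip to cap
- sample_cap (a point): middle of the sample tube's cap, on the axis, 108 mm from the tip; z as above. The cap leans towards the rotor's middle; 30 mm or more are free on either side of it, and above it is open
- sample_tip (a point): the closed tip of the sample tube, inside the bore at the start; z as above
- rotor: dark six-place fixed-angle rotor, 276 mm across, rim 93 mm above the bench, dished top, standing fast; origin at the middle of its foot on the bench, z up. The sample tube's bore lies from there along its x axis, the balance tube's opposite; four bores are empty. A steel knob in the middle, 28 mm across, reaches 91 mm above the bench
- rotor_bore (a point): middle of the mouth of the sample tube's bore, in the sloping face of the rotor, 70 mm from the rotor's middle and 76 mm above the bench
- balance_cap (a point): middle of the cap of the balance tube, shorter (95 mm) and with a domed smooth cap, in the bore opposite; its cap top is about 90 mm above the bench. Leave it in the rotor
- panel: the lit viewing panel: an upright white light panel in a grey frame, 230 mm wide, 18 mm thick, top edge 227 mm above the bench, standing fast on two feet 10 mm high that reach 65 mm in front of its middle plane; origin on the bench under the middle of the panel, z up, the lit face looks along minus x
- panel_face (a point): the middle of the lit face (198 mm wide, 150 mm high), 136 mm above the bench; axes as the panel: minus x points straight out of the face, y runs along its width
- rack: a white open tube rack, 158 by 82 mm, 70 mm high, standing fast; origin under its middle; holds two spare tubes
- spare_a_center (a point): a spare tube like the sample tube, upright in the rack; leave alone
- spare_b_center (a point): another spare tube, upright in the rack; leave alone
- rotor_lid: the rotor's round dark lid, 208 mm across, 44 mm high with its knob, lying on the bench; origin under its middle; leave alone
- beaker: a glass beaker, 68 mm across, 85 mm high; origin under its middle; leave alone
- wash_bottle: a white wash bottle, 68 mm across, 190 mm high with its bent spout; origin under its middle; leave alone
- reagent: a white screw-top jar, 72 mm across, 125 mm high; origin under its middle; leave alone
- spatula: a thin double-ended steel spatula, 200 mm long, lying on the bench; origin at its middle; leave alone
Mind the look-alikes: they are no part of the job. What is shaped like the part that bears sample_center but green is not meant.

How it is judged (in metres and radians):
On the way:
1. the sample tube is drawn clear of its bore and held in the air by the fingers (z of sample_tip in the frame of rotor above 0.08 m and contact force between sample and rotor below 0.05 N and contact force between sample and the fingers above 1 N), for 0.1 s.
At the end, for the whole second after the job is handed in: sample tube gripped in the air, touching nothing else, still, upright within 0.14 rad; its middle 40 to 125 mm before the lit face, within 50 mm sideways and 40 mm up or down of the face's middle, tip at least 40 mm up; balance tube moved under 15 mm (angle between sample_tip's own z axis and vertical below 0.14 rad and height (world z) of sample_tip above 0.04 m and x of sample_center in the frame of panel_face between -0.125 and -0.04 m and y of sample_center in the frame of panel_face between -0.05 and 0.05 m and z of sample_center in the frame of panel_face between -0.04 and 0.04 m and contact force between sample and the fingers above 1 N and contact force between sample and panel below 0.05 N and contact force between sample and rotor below 0.05 N and linear speed of sample below 0.03 m/s and distance of balance_cap from where it was at the start of the episode below 0.015 m); the arm keeps its last pose, push and grip.
It fails at once if the sample tube is tipped more than 55 degrees from the vertical (it sat at 40) (angle between sample_tip's own z axis and vertical above 0.96 rad).
It fails at once if the balance tube is shifted by more than 15 mm (distance of balance_cap from where it was at the start of the episode above 0.015 m).
It fails at once if something else on the bench is moved by more than 20 mm (distance of any of spare_a_center, spare_b_center, rotor_lid, beaker, wash_bottle, reagent, spatula from where it was at the start of the episode above 0.02 m).
It fails at once if the tube is knocked against the panel (contact force between sample and panel above 1 N).
It also fails if it takes over 38 s, if anything falls off the work surface, if the arm or the gripper's body presses on something with over 40 N, if the wrist force passes 120 N, or if a joint passes its speed limit or range.

ROBOT

A 6-joint arm with a two-finger parallel gripper is mounted at the origin on the work surface. World frame = base frame: x ahead of the robot, y to its left, z up, the work surface at z = 0. Lengths are in mm, angles in rad, forces in N, time in s.
With the tool pointing down it reaches from about 350 to 875 mm from the base axis. Payload 4.2 kg.
Tool frame: the origin (TCP) lies midway between the tips of the shut fingers; the grasp point (between the pads) lies arm.grip_depth behind it (arm.grip_depth is the distance from the TCP to the grasp point, in mm); z points along the fingers, y is the direction in which the jaws open and shut (so a half turn about z gives the same grasp; the last joint's range is limited). The gripper opens to 85 mm and grips with 20 to 120 N. Pads are 22 mm wide; open, the fingers measure 114 mm over their backs; the gripper's body (76 mm by 85 mm) begins 54 mm behind the grasp point. The pads swing forward as they close: fully open they stand 13 mm farther back than shut.
Start: joints at [-1.076, 0.385, 0.008, 0, -1.194, -0.259], TCP at [146.03, -607.679, 231.312] pointing down, gripper open.
Joint ranges: [-3.14, 3.14], [-1.21, 2.06], [-1.07, 1.41], [-3.16, 2.05], [-2.99, -0.16], [-3.1, 3.1]. Speed limits (rad/s): [2.79, 2.79, 3.14, 3.14, 3.14, 3.14].

INTERFACE

Orientations are given as a unit quaternion [x, y, z, w].
In Python, from bench import arm gives the robot as it stands.
- The arm moves only by the tool play_rows, never from a script. Its argument "motion" is one flat list of numbers, 7 for each row, row after row: the opening in per cent of the stroke, from 0 (shut) to 100 (fully open), then the shift along the world's x, y, z in cm, then the turn, a rotation vector about the world's x, y, z in degrees. A call has 1 to 5 rows; each row is the pose to reach, as a shift and turn from the pose commanded when the call began; what a row does not reach only later rows make up. A row lasts 1/8 s, in which the tool goes at most 62.5 mm and 10.7 degrees, less where a joint would pass 70% of its speed; a pose out of reach is approached as far as the arm can. A call with a gripper value outside its range is refused whole. The fingers move at their own pace and stop on an object; the grip force is fixed at half the most. Time passes only in rows, so rows that repeat a pose let the fingers close. It gives the time, the measured TCP pose, the force and the opening at its end, in the units of the state.
- arm.read_state(): the state, without advancing time (a new reading comes with each control period).
- arm.get_image(name): name is "scene" or "top" or "wrist"; returns (picture, depth): 420x560x3 uint8, red, green, blue; 420x560 float32, mm along the optical axis (not along the pixel's ray), 0 where there is no reading.
- arm.camera_info(name): a dict with "fovy" (degrees; the focal length in pixels is half the picture's height over the tangent of half this angle, whatever the lens; pixels are square), "cx", "cy" (the principal point, pixels), "R" (3x3) and "t" (3): a world point X has camera coordinates R X + t. Camera axes: x right, y down, z forward; pixel columns grow to the right and rows downward; lengths in mm; the calibration is good to about 2 mm. A picture is of the moment at which its call begins: read the wrist's pose just before it. camera_info takes no time and is no camera call; for the wrist camera it gives the pose at the moment of the call.
- arm.job_done(): hands the job in, once; it reports no verdict.
Trained networks look in the newest picture that a camera, given by its name, has taken for a name from the list of things; names that differ only in an ending like _2 or _b are one class to them, and where a whole thing is asked for, a point or a joint stands for the part that bears it (a point fixed in the world has none). Each returns a list of dicts, best first, with "confidence" (0 to 1); they miss things now and then, are a little off and sometimes report something else, mostly with a low value. They report only what shows in the picture. A call takes as long as a camera call. They do not tell look-alikes from the thing itself.
- arm.outline_of(thing, camera): "mask" (420x560 bool, what is visible of it) and "extent" ([left, top, width, height] in pixels, round what is visible of it).
- arm.place_of(thing, camera): "uv" ([column, row] in pixels: a listed point, or the origin of a listed thing).
The state is a dict: "clock": time; "joints": joint angles; "joint_vel": joint speeds; "joint_efforts": joint torques, N m; "position": TCP position; "ee_rot": TCP orientation; "contact_force": force on the tool from outside, world axes, zero at the start; "wrist_torque": the same for the moment, N m; "gripper_width": finger opening in mm.
Only numpy, scipy, OpenCV 4.12 (cv2) and the standard library are available. Lean on these libraries where they do the work, as an engineer would, in place of code of your own. Each camera call takes 0.05 s, during which the arm holds its last target.

## Working session

There is one attempt and no reset: what is moved stays moved. The work goes in short steps, Python scripts to look and compute and a tool call to move; the robot and the scene stay as the last step left them, time stands still between calls to the robot, and variables do not carry over. Pictures are saved under pics/ and viewed, and the job is handed in when it is done.

Besides the shell and the picture viewer there is one more tool, called after "Call:" in YAML: its name, and indented under it one key for each argument. play_rows: Moves the arm, as the interface text tells. Its arguments: {"type":"object","properties":{"motion":{"type":"array","items":{"type":"number"}}},"required":["motion"]}

```bash
mkdir -p pics; ls; python3 - <<'E'
from bench import arm
import cv2,numpy as np
print(arm.read_state()); print(arm.grip_depth)
for n in ["scene","top","wrist"]:
    p,d=arm.get_image(n); cv2.imwrite(f"pics/{n}0.png",p[:,:,::-1]); np.save(f"pics/{n}0.npy",d)
    c=arm.camera_info(n); print(n,c)
E
```

```text
pics
{'clock': 0.0, 'joints': array([-1.07640190e+00,  3.85530781e-01,  6.61386852e-03, -5.22940656e-04,
       -1.19399839e+00, -2.58596750e-01]), 'joint_vel': array([-7.87519202e-04,  9.10640375e-04,  2.06153010e-03,  3.24871111e-04,
       -4.96428606e-05, -2.56952883e-04]), 'joint_efforts': array([-6.32257488e-04, -3.92289770e+01,  1.88391173e+01,  4.18621883e+00,
       -4.76477449e-03,  8.01366951e-06]), 'position': array([ 145.89337556, -607.12238557,  230.22891376]), 'ee_rot': array([-1.17530029e-01,  9.93068734e-01,  1.07463081e-03, -1.63531264e-04]), 'contact_force': array([-0.01135582,  0.10553349,  0.20633215]), 'wrist_torque': array([-0.00989241, -0.02010712,  0.04219575]), 'gripper_width': 84.94225953485982}
18.700000000000003
scene {'fovy': 53.27346927409131, 'cx': 282.7261365311533, 'cy': 211.91442714188184, 'R': array([[ 0.59758175,  0.80177495,  0.00727912],
       [ 0.55060485, -0.40374553, -0.7306325 ],
       [-0.58286392,  0.44062057, -0.68273213]]), 't': array([-276.73395943, -232.79151614, 1424.22126259])}
top {'fovy': 50.30495147960718, 'cx': 285.6346888425744, 'cy': 213.27833849783772, 'R': array([[ 0.02779592, -0.99948342, -0.01613311],
       [-0.98539573, -0.0246846 , -0.16848121],
       [ 0.16799593,  0.02058059, -0.98557283]]), 't': array([ -23.01265193,  523.81577342, 1116.94064961])}
wrist {'fovy': 70.77618053487919, 'cx': 279.3418874206258, 'cy': 213.66218082794475, 'R': array([[-0.23364105,  0.97232231,  0.00108527],
       [ 0.93745223,  0.22496554,  0.26565736],
       [ 0.25806043,  0.06308585, -0.9640669 ]]), 't': array([624.04922581, -35.48744886, 377.49736659])}
```

View pics/scene0.png

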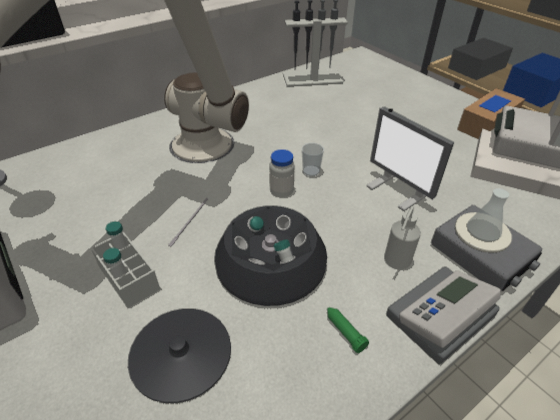

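View pics/top0.png

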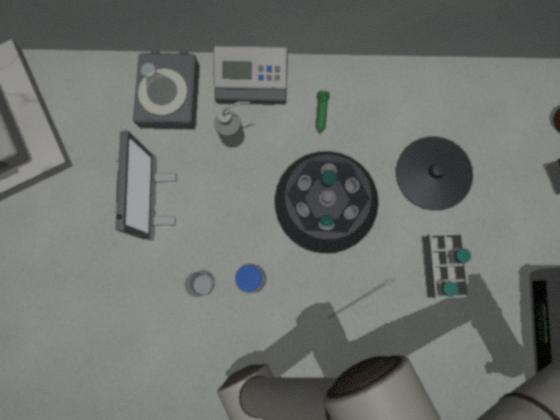

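```bash
cat > h.py <<'E'
from bench import arm
import cv2,numpy as np
def f(c): return 210/np.tan(np.radians(c['fovy'])/2)
def deproj(c,u,v,d):
    k=f(c); X=np.array([(u-c['cx'])*d/k,(v-c['cy'])*d/k,d]); return c['R'].T@(X-c['t'])
def proj(c,X):
    p=c['R']@np.asarray(X)+c['t']; return np.array([c['cx']+f(c)*p[0]/p[2],c['cy']+f(c)*p[1]/p[2]])
def ray_z(c,u,v,z):
    k=f(c); d=c['R'].T@np.array([(u-c['cx'])/k,(v-c['cy'])/k,1]); o=-c['R'].T@c['t']
    return o+d*(z-o[2])/d[2]
E
python3 - <<'E'
from h import *
for cam in ["top","scene"]:
  c=arm.camera_info(cam); D=np.load(f"pics/{cam}0.npy")
  for t in ["sample_center","sample_cap","rotor","rotor_bore","balance_cap","panel","panel_face","rack","spare_a_center"]:
    for r in arm.place_of(t,cam)[:3]:
        u,v=r['uv']; d=D[int(round(v)),int(round(u))]
        print(cam,t,round(r['confidence'],2),np.round(r['uv'],1),np.round(deproj(c,u,v,d)))
E
```

```text
top sample_center 0.78 [328.2 167. ] [ 638. -115.   91.]
top sample_center 0.74 [320.7 111.9] [809. -97.  31.]
top sample_cap 0.63 [321.9  93.1] [862. -99.  36.]
top sample_cap 0.57 [330.  175.1] [ 611. -117.  115.]
top rotor 0.97 [324.2 201.5] [ 553. -107.   69.]
top rotor_bore 0.95 [325.8 171.3] [ 621. -107.  110.]
top balance_cap 0.72 [326.9 216.9] [ 509. -113.   93.]
top panel 0.73 [152.3 195.5] [571. 355.   5.]
top panel 0.67 [438.  286.6] [ 347. -387.   75.]
top panel_face 0.79 [138.7 190.1] [557. 348. 133.]
top rack 0.78 [439.1 264.3] [ 406. -415.    3.]
top rack 0.54 [434.6 170.3] [ 649. -397.   43.]
top rack 0.35 [154.3 195.8] [571. 350.   3.]
top spare_a_center 0.53 [442.3 290.6] [ 337. -385.  112.]
top spare_a_center 0.28 [438.7 266.3] [ 397. -395.   61.]
top spare_a_center 0.26 [359.6 299.8] [ 308. -206.    5.]
scene sample_center 0.62 [344.9 328.3] [ 825. -108.   29.]
scene sample_center 0.52 [286.  263.9] [ 654. -134.   92.]
scene sample_cap 0.87 [359.4 346.5] [ 873. -113.   30.]
scene sample_cap 0.69 [280.1 242.8] [ 613. -120.  116.]
scene rotor 0.74 [310.1 173.1] [354. 187.   9.]
scene rotor 0.73 [272.3 260.8] [ 607. -138.   60.]
scene rotor 0.5 [286.1 259.3] [ 640. -123.   87.]
scene rotor_bore 0.73 [288.5 263.2] [ 656. -129.   92.]
scene rotor_bore 0.51 [403.3 155.5] [557. 348. 124.]
scene balance_cap 0.58 [257.  222.5] [ 509. -113.   92.]
scene panel_face 0.86 [403.3 158.7] [559. 349. 115.]
scene panel_face 0.38 [118.3 241. ] [ 356. -403.   79.]
scene rack 0.84 [127.  276.1] [ 442. -424.   51.]
scene spare_a_center 0.71 [127.6 278.2] [ 444. -424.   44.]
scene spare_a_center 0.64 [118.5 242.9] [ 358. -405.   75.]
scene spare_a_center 0.42 [311.3 172.4] [360. 186.  16.]
```

```bash
python3 - <<'E'
from h import *
s=cv2.imread("pics/scene0.png"); t=cv2.imread("pics/top0.png")
a=cv2.resize(s[195:300,205:335],(780,630)[:2] if 0 else (650,525),interpolation=cv2.INTER_CUBIC)
cv2.imwrite("pics/zs.png",a)
b=cv2.resize(t[145:255,270:385],(575,550),interpolation=cv2.INTER_CUBIC)
cv2.imwrite("pics/zt.png",b)
def cloud(cam):
    c=arm.camera_info(cam); D=np.load(f"pics/{cam}0.npy"); v,u=np.mgrid[:420,:560]; k=f(c)
    X=np.stack([(u-c['cx'])*D/k,(v-c['cy'])*D/k,D],-1)-c['t']
    return X@c['R'], D>0
for cam,im in (("top",t),("scene",s)):
    P,ok=cloud(cam)
    hsv=cv2.cvtColor(im,cv2.COLOR_BGR2HSV)
    teal=(hsv[...,0]>75)&(hsv[...,0]<97)&(hsv[...,1]>110)&(hsv[...,2]>40)&ok
    n,l,st,ce=cv2.connectedComponentsWithStats(teal.astype(np.uint8))
    for i in range(1,n):
        if st[i,4]>15:
            Q=P[l==i]; print(cam,ce[i].round(1),st[i,4],np.median(Q,0).round(1),Q.min(0).round(),Q.max(0).round())
    # rim of rotor
    m=ok&(P[...,2]>88)&(P[...,2]<97)&(np.hypot(P[...,0]-565,P[...,1]+113)<170)
    print("rim",m.sum()); Q=P[m]
    r=np.hypot(Q[:,0]-565,Q[:,1]+113); Q=Q[r>90]
    if len(Q)>20:
        A=np.c_[2*Q[:,:2],np.ones(len(Q))]; b=(Q[:,:2]**2).sum(1); x=np.linalg.lstsq(A,b,rcond=None)[0]
        print("circle",x[:2],np.sqrt(x[2]+x[0]**2+x[1]**2), Q[:,2].mean())
    # panel face
    m=ok&(P[...,2]>75)&(P[...,2]<200)&(P[...,1]>280)&(P[...,1]<420)&(P[...,0]>420)&(P[...,0]<700)&(hsv[...,2]>170)
    Q=P[m]; print("panel",len(Q)); 
    if len(Q)>50:
        mu=np.median(Q,0); U,S,V=np.linalg.svd(Q-Q.mean(0),full_matrices=False); print(Q.mean(0),V[2],S/np.sqrt(len(Q)),Q.min(0),Q.max(0))
E
```

```text
top [328.9 177.2] 121 [ 606.8 -115.3  109.5] [ 594. -130.   97.] [ 620. -100.  123.]
top [326.6 219.9] 79 [ 501.  -112.5   96.4] [ 491. -128.   87.] [512. -98. 103.]
top [462.2 255.1] 135 [ 421.5 -432.4  118.7] [ 407. -449.  112.] [ 436. -419.  124.]
top [449.5 288.4] 140 [ 343.1 -400.3  118.8] [ 329. -417.  114.] [ 355. -384.  123.]
rim 2212
circle [ 562.64837179 -113.26234315] 101.1121414241873 92.02330250705262
panel 0
scene [256.8 223.1] 119 [ 509.4 -112.7   90.8] [ 496. -129.   77.] [518. -97. 100.]
scene [113.9 227.9] 149 [ 352.  -401.4  117.7] [ 333. -417.  105.] [ 362. -386.  122.]
scene [281.5 245. ] 96 [ 618.7 -120.5  112.2] [ 603. -132.   99.] [ 627. -103.  119.]
scene [111.7 255.2] 180 [ 429.3 -435.4  118. ] [ 409. -451.  105.] [ 443. -419.  122.]
rim 2040
circle [ 565.67860921 -114.28708224] 101.04580981840937 91.87320040377665
panel 2452
[567.30853265 347.44334269 139.66779726] [ 0.04555797 -0.99895883  0.00239478] [56.91722322 35.93389822  1.67660231] [462.93887572 338.71866027  75.01100469] [662.12019916 356.30995581 199.88194703]
```

View pics/zs.png

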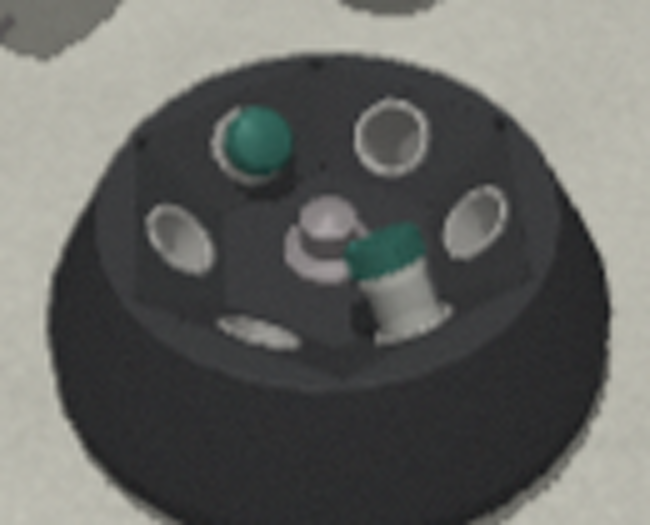

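View pics/zt.png

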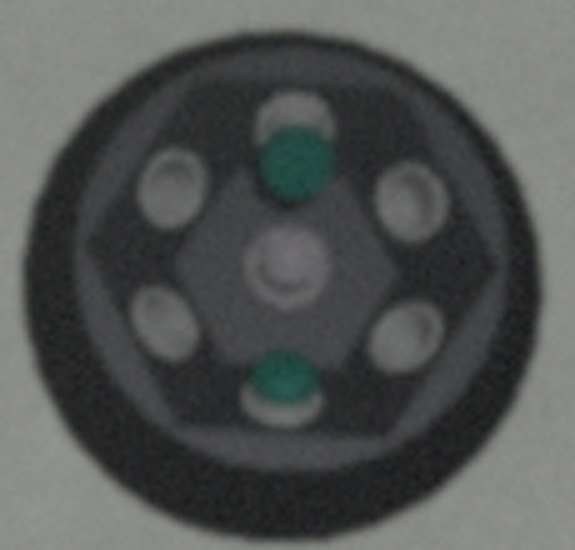

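```bash
cat >> h.py <<'E'
from scipy.spatial.transform import Rotation as Ro
def frame(yawdeg):
    y=np.radians(yawdeg); ex=np.array([np.cos(y),np.sin(y),0]); ey=np.array([-np.sin(y),np.cos(y),0]); ez=np.array([0,0,1.])
    u=-np.sin(np.radians(40))*ex+np.cos(np.radians(40))*ez
    return ex,ey,ez,u
def target(C,yaw,s):
    """tool along tube; TCP at s mm along u from bore mouth"""
    ex,ey,ez,u=frame(yaw); M=np.array([C[0],C[1],0])+70*ex+76*ez
    z=-u; R=np.c_[np.cross(ey,z),ey,z]
    return M+s*u,R
def delta(P,R,st=None):
    st=st or arm.read_state()
    R0=Ro.from_quat(st['ee_rot']); 
    return (P-st['position'])/10,np.degrees((Ro.from_matrix(R)*R0.inv()).as_rotvec())
E
python3 - <<'E'
from h import *
P,R=target((564.2,-113.8),-2.5,150)
print(P,R,delta(P,R))
E
```

```text
[ 537.80700276 -112.64765685  190.90666647] [[-0.76531534  0.04361939  0.64217582]
 [ 0.03341439  0.99904822 -0.028038  ]
 [-0.64278761  0.         -0.76604444]] (array([39.17640714, 49.50527833, -4.04235687]), array([  3.85440089, -39.937792  , -15.34845623]))
```

Call:
play_rows:
  motion: [100,3.6,4.6,1,0.4,-4,-1.5,100,7.2,9.2,2,1.2,-12,-4.6,100,10.8,13.8,3,2,-21,-8,100,14.4,18.4,3,2.9,-30,-11.5,100,18,23,3,3.8,-39.9,-15.3]

```text
clock: 1.68
position: [327.2, -376.5, 262.5]
ee_rot: [0.021, 0.939, -0.009, 0.345]
contact_force: [0.6, 0.7, 0.0]
gripper_width: 85.4
```

Call:
play_rows:
  motion: [100,3.5,4.4,0,0,0,0,100,7,8.8,0,0,0,0,100,10.5,13.2,0,0,0,0,100,14,17.6,0,0,0,0,100,17.5,22,-2,0,0,0]

```text
clock: 2.3
position: [477.8, -193.2, 252.0]
ee_rot: [0.024, 0.94, -0.015, 0.339]
contact_force: [-0.7, -1.7, -0.3]
gripper_width: 85.6
```

Call:
play_rows:
  motion: [100,2,2.5,-2,0,0,0,100,3.7,4.5,-4,0,0,0,100,3.7,4.5,-4,0,0,0]

```text
clock: 2.68
position: [513.8, -161.9, 221.3]
ee_rot: [0.02, 0.944, -0.001, 0.329]
contact_force: [0.5, -0.1, 1.1]
gripper_width: 85.3
```

```bash
python3 - <<'E'
from h import *
st=arm.read_state(); c=arm.camera_info("wrist"); p,d=arm.get_image("wrist")
np.savez("pics/w1.npz",p=p,d=d,**{k:c[k] for k in c})
print(st['position'],st['ee_rot'],st['joints'],st['clock'])
q=p[:,:,::-1].copy()
for yaw,col in ((-4,(0,0,255)),(-1.5,(255,0,0))):
    ex,ey,ez,u=frame(yaw); M=np.array([564.2,-113.8,76])+70*ex
    for s,r in ((29,17.5),(43,17.5),(0,16)):
        a=np.linspace(0,2*np.pi,60); pts=[proj(c,M+s*u+r*(np.cos(t)*ey+np.sin(t)*np.cross(u,ey))) for t in a]
        cv2.polylines(q,[np.round(pts).astype(int)],True,col,1)
cv2.imwrite("pics/w1.png",cv2.resize(p[:,:,::-1],(800,600))); cv2.imwrite("pics/w1o.png",q)
for t in ["sample_cap","sample_center","rotor_bore","balance_cap","rotor"]:
    for r in arm.place_of(t,"wrist")[:2]: print(t,r)
E
```

```text
[ 513.77957699 -161.9455344   221.33059662] [ 0.02025161  0.9441179  -0.00141172  0.32898217] [ 0.00457043  0.0075824  -0.7336076   0.11811612 -0.16047165 -1.72831528] 2.675
sample_cap {'uv': [327.7, 199.1], 'confidence': 0.8}
sample_cap {'uv': [318.9, 250.0], 'confidence': 0.57}
sample_center {'uv': [321.8, 236.9], 'confidence': 0.84}
rotor_bore {'uv': [319.5, 195.5], 'confidence': 0.56}
balance_cap {'uv': [343.3, 98.8], 'confidence': 0.73}
rotor {'uv': [320.2, 104.2], 'confidence': 0.58}
```

View pics/w1o.png

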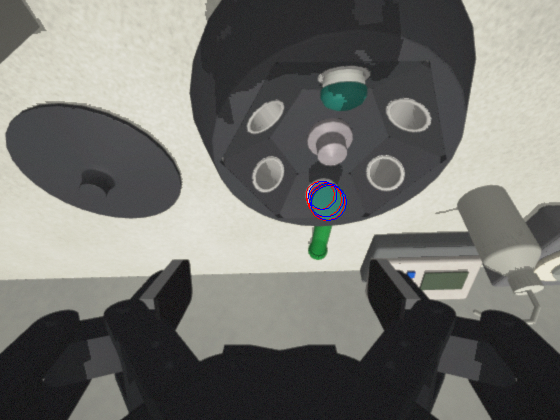

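```bash
python3 - <<'E'
from h import *
w=np.load("pics/w1.npz"); q=cv2.imread("pics/w1o.png")
a=np.hstack([cv2.resize(x[60:230,250:410],(400,425),interpolation=cv2.INTER_CUBIC) for x in (w['p'][:,:,::-1],q)])
cv2.imwrite("pics/w1z.png",a)
E
```

```text
(no output)
```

View pics/w1z.png

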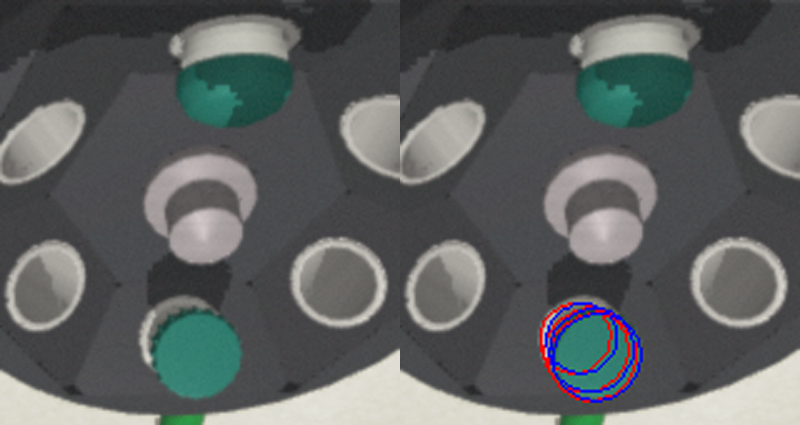

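```bash
python3 - <<'E'
from h import *
w=np.load("pics/w1.npz"); c={k:w[k] for k in ('fovy','cx','cy','R','t')}
p=w['p']; hsv=cv2.cvtColor(p,cv2.COLOR_RGB2HSV)
m=((hsv[...,0]>75)&(hsv[...,0]<97)&(hsv[...,1]>90)).astype(np.uint8); m[:170]=0
n,l,st,ce=cv2.connectedComponentsWithStats(m); i=1+st[1:,4].argmax(); print(st[i],ce[i])
cnt=max(cv2.findContours((l==i).astype(np.uint8),0,1)[0],key=len); print(cv2.minEnclosingCircle(cnt),cv2.fitEllipse(cnt))
print("knob",ray_z(c,332,154.8,91))
uv=cv2.minEnclosingCircle(cnt)[0]
print("cap",ray_z(c,*uv,76+43*.766), [ray_z(c,*ce[i],z) for z in (106,109)])
v,u=np.mgrid[:420,:560]; D=w['d']; s=l==i
X=np.array([deproj(c,a,b,D[b,a]) for a,b in zip(u[s],v[s])]); print(np.median(X,0),X.mean(0))
U,S,V=np.linalg.svd(X-X.mean(0),full_matrices=False); print(V[2],S/np.sqrt(len(X)))
E
```

```text
[311 184  36  35 994] [328.22635815 201.11569416]
((328.0, 201.0), 18.027854919433594) ((328.2268371582031, 201.1104278564453), (34.49886703491211, 34.89768981933594), 104.84257507324219)
knob [ 559.50636459 -114.22177201   91.        ]
cap [ 603.81134815 -115.59912585  108.938     ] [array([ 607.72667458, -114.69229425,  106.        ]), array([ 603.92869318, -115.37182249,  109.        ])]
[ 605.82100806 -115.20783755  107.47002332] [ 604.8778817  -115.22398864  108.33370102]
[-0.37630323  0.88682902 -0.268198  ] [23.53827823  8.82987525  8.76350804]
```

Call:
play_rows:
  motion: [100,0,0,2,0.3,8,0,100,1,0,3,0.5,15,0,100,2,0,3,0.7,20,0,100,2,0,3,0.7,20,0]

```text
clock: 3.48
position: [534.6, -163.1, 252.5]
ee_rot: [0.023, 0.987, 0.0, 0.161]
contact_force: [-0.7, -1.0, 0.1]
gripper_width: 85.7
```

```bash
cat >> h.py <<'E'
def target2(C,yaw,tilt,back):
    ex,ey,ez,u=frame(yaw); cap=np.array([C[0],C[1],76])+70*ex+36*u
    t=np.radians(tilt); z=np.sin(t)*ex-np.cos(t)*ez; R=np.c_[np.cross(ey,z),ey,z]
    return cap+(18.7-back)*z,R
E
python3 - <<'E'
from h import *
st=arm.read_state(); print(st['position'],st['joints'],st['joint_vel'],st['clock'])
print(Ro.from_quat(st['ee_rot']).as_matrix().round(3))
P,R=target2((563,-113.8),-2,20,100); print(P,delta(P,R))
P,R=target2((563,-113.8),-2,20,0); print(P,delta(P,R))
E
```

```text
[ 534.57838201 -163.06644002  252.51167282] [-0.00302647  0.11061646 -0.35256723  0.00786582 -0.78356962 -1.61837583] [ 0.00138492 -0.03334027 -0.08549316 -0.01593759  0.02070324 -0.00097359] 3.475
[[-0.947  0.045  0.318]
 [ 0.045  0.999 -0.007]
 [-0.318  0.008 -0.948]]
[ 582.04180158 -114.46495436  179.97461002] (array([ 4.74634196,  4.86014857, -7.25370628]), array([-0.5215727 , -1.41618717,  0.55040535]))
[ 616.22298097 -115.65858745   86.00534794] (array([  8.1644599 ,   4.74078526, -16.65063249]), array([-0.5215727 , -1.41618717,  0.55040535]))
```

Call:
play_rows:
  motion: [100,2.4,2.4,-3.6,-0.2,-0.7,0.3,100,4.7,4.9,-7.2,-0.5,-1.4,0.5,100,4.7,4.9,-7.2,-0.5,-1.4,0.5]

```text
clock: 3.85
position: [577.2, -113.0, 175.8]
ee_rot: [0.017, 0.985, -0.003, 0.169]
contact_force: [-0.1, 0.3, 0.7]
gripper_width: 85.7
```

```bash
python3 - <<'E'
from h import *
st=arm.read_state(); c=arm.camera_info("wrist"); p,d=arm.get_image("wrist")
np.savez("pics/w2.npz",p=p,d=d,**{k:c[k] for k in c})
print(st['position'],st['joints'],st['clock'])
print(Ro.from_quat(st['ee_rot']).as_matrix().round(3))
hsv=cv2.cvtColor(p,cv2.COLOR_RGB2HSV)
m=((hsv[...,0]>75)&(hsv[...,0]<97)&(hsv[...,1]>90)).astype(np.uint8)
n,l,s,ce=cv2.connectedComponentsWithStats(m)
for i in range(1,n):
    if s[i,4]>200: print(s[i],ce[i],ray_z(c,*ce[i],109))
q=p[:,:,::-1].copy()
ex,ey,ez,u=frame(-2); M=np.array([563,-113.8,76])+70*ex
for k,r in ((29,17.5),(43,17.5),(0,16)):
    pts=[proj(c,M+k*u+r*(np.cos(t)*ey+np.sin(t)*np.cross(u,ey))) for t in np.linspace(0,6.28,60)]
    cv2.polylines(q,[np.round(pts).astype(int)],True,(0,0,255),1)
cv2.imwrite("pics/w2.png",q)
P,R=target2((563,-113.8),-2,20,0); print(P,delta(P,R,st))
E
```

```text
[ 577.23591047 -112.96957521  175.83104505] [ 0.10519906  0.22731654 -0.45294789  0.08778457 -0.55589838 -1.77670766] 3.85
[[-0.942  0.034  0.333]
 [ 0.032  0.999 -0.011]
 [-0.333 -0.    -0.943]]
[ 251   52   54   50 2116] [277.53780718  76.41635161] [ 498.7813576  -110.77166696  109.        ]
[ 255  206   47   47 1614] [277.90024783 228.77881041] [ 605.81717944 -114.48427832  109.        ]
[ 616.22298097 -115.65858745   86.00534794] (array([ 3.89870705, -0.26890122, -8.98256971]), array([-0.01403075, -0.55305047, -0.05382914]))
```

View pics/w2.png

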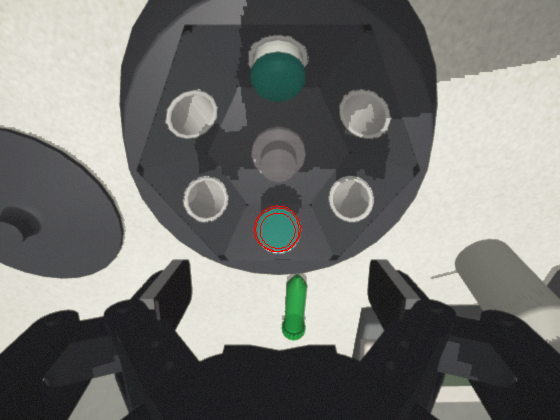

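Call:
play_rows:
  motion: [100,0.8,0,-2.2,0,0,0,100,1.7,0,-4.5,0,0,0,100,2.5,0,-6.5,0,0,0,100,2.5,0,-6.5,0,0,0]

```text
clock: 4.4
position: [604.1, -114.6, 114.8]
ee_rot: [0.018, 0.985, -0.003, 0.172]
contact_force: [0.3, -0.3, 0.4]
gripper_width: 85.5
```

```bash
python3 - <<'E'
from h import *
st=arm.read_state(); print(st['position'],st['joints'],st['joint_vel'].round(3),st['clock'])
P,R=target2((563,-113.8),-2,20,0); print(P,delta(P,R,st))
E
```

```text
[ 604.0786506  -114.62905871  114.79495492] [ 0.09605594  0.34428647 -0.48040097  0.11320974 -0.40527972 -1.79972236] [ 0.003 -0.03   0.019  0.007 -0.01  -0.001] 4.4
[ 616.22298097 -115.65858745   86.00534794] (array([ 1.21443304, -0.10295287, -2.8789607 ]), array([-0.02185515, -0.17970511,  0.08765792]))
```

Call:
play_rows:
  motion: [100,0.6,-0.1,-1.5,0,0,0,100,1.1,-0.1,-3,0,0,0,100,1.1,-0.1,-3,0,0,0]

```text
clock: 4.78
position: [615.2, -114.9, 83.2]
ee_rot: [0.017, 0.985, -0.003, 0.171]
contact_force: [-0.2, -0.1, 0.3]
gripper_width: 85.6
```

```bash
python3 - <<'E'
from h import *
st=arm.read_state(); print(st['position'],st['joints'],st['contact_force'])
p,d=arm.get_image("wrist"); cv2.imwrite("pics/w3.png",p[:,:,::-1])
p,d=arm.get_image("scene"); cv2.imwrite("pics/s3.png",cv2.resize(p[150:330,170:410,::-1],(800,600)))
E
```

```text
[ 615.17907081 -114.87423657   83.1876673 ] [ 0.09251946  0.40502781 -0.4908609   0.13043833 -0.33622766 -1.81461982] [-0.20524993 -0.0827824   0.27664415]
```

View pics/w3.png

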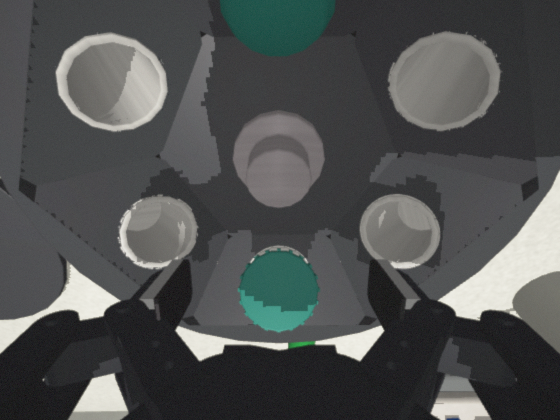

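View pics/s3.png

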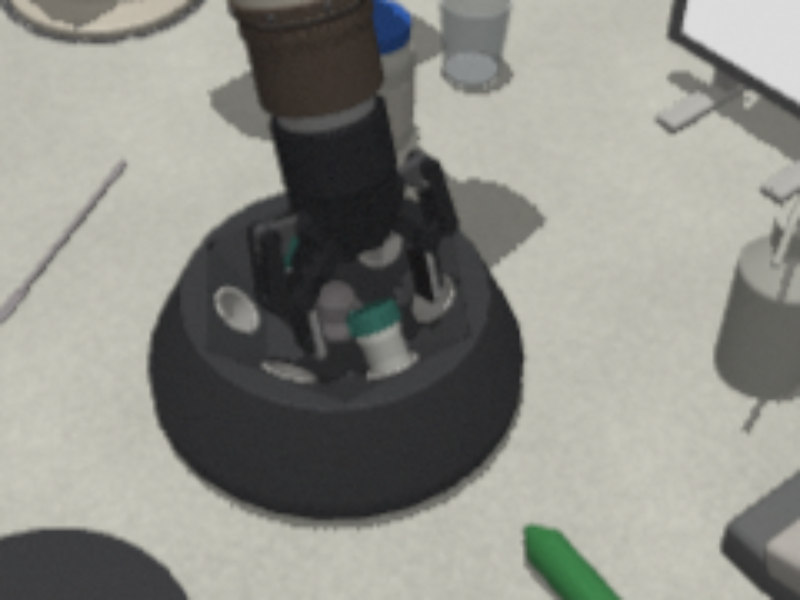

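Call:
play_rows:
  motion: [0,0,0,0,0,0,0,0,0,0,0,0,0,0,0,0,0,0,0,0,0,0,0,0,0,0,0,0,0,0,0,0,0,0,0]

```text
clock: 5.5
position: [615.9, -114.7, 85.3]
ee_rot: [0.017, 0.985, -0.003, 0.173]
contact_force: [-3.2, 0.1, 4.2]
gripper_width: 33.0
```

Call:
play_rows:
  motion: [0,0,0,0,0,0,0,0,0,0,0,0,0,0]

```text
clock: 5.75
position: [615.9, -114.7, 85.3]
ee_rot: [0.017, 0.985, -0.003, 0.173]
contact_force: [-3.1, -0.5, 5.4]
gripper_width: 33.0
```

```bash
python3 - <<'E'
from h import *
st=arm.read_state(); print(st['position'],st['contact_force'],st['gripper_width'])
p,d=arm.get_image("wrist"); cv2.imwrite("pics/w4.png",p[:,:,::-1])
p,d=arm.get_image("scene"); cv2.imwrite("pics/s4.png",cv2.resize(p[180:300,205:365,::-1],(800,600)))
E
```

```text
[ 615.88807756 -114.74462109   85.28166249] [-3.13029074 -0.47900032  5.42194034] 33.025629011534235
```

View pics/w4.png

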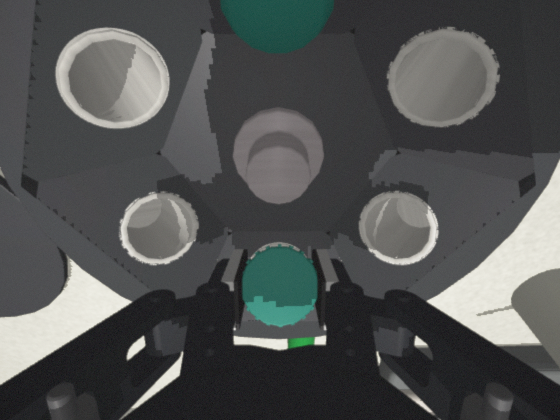

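View pics/s4.png

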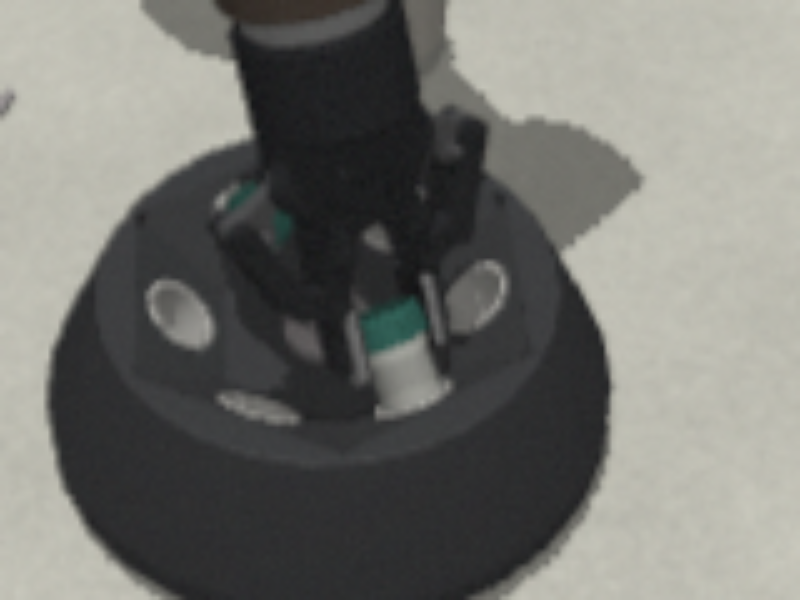

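Call:
play_rows:
  motion: [0,-0.64,0.02,0.77,0,0,0,0,-1.93,0.07,2.3,0,0,0,0,-3.21,0.11,3.83,0,0,0,0,-4.5,0.16,5.36,0,0,0,0,-4.5,0.16,5.36,0,0,0]

```text
clock: 6.48
position: [570.7, -113.0, 139.6]
ee_rot: [0.017, 0.985, -0.003, 0.174]
contact_force: [0.0, 0.1, -0.2]
gripper_width: 32.9
```

```bash
python3 - <<'E'
from h import *
st=arm.read_state(); print(st['position'],st['contact_force'],st['gripper_width'],st['joints'])
p,d=arm.get_image("scene"); cv2.imwrite("pics/s5.png",cv2.resize(p[150:300,185:385,::-1],(800,600)))
E
```

```text
[ 570.66742134 -112.9895134   139.58731064] [ 0.0412528   0.06857372 -0.18509317] 32.87245441582479 [ 0.10630097  0.25996493 -0.53044989  0.11217379 -0.43702709 -1.80577439]
```

View pics/s5.png

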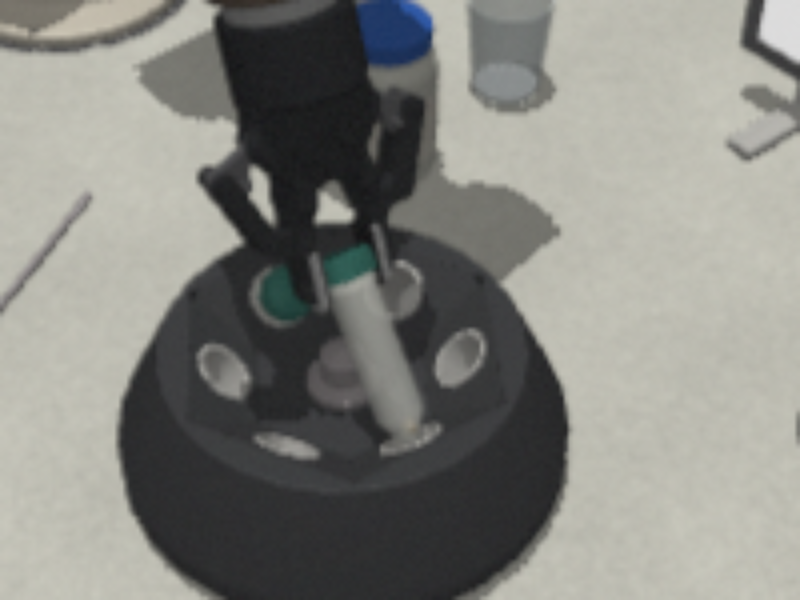

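Call:
play_rows:
  motion: [0,-1.0,0.03,1.2,0,0,0,0,-2.2,0.08,2.7,0,0,0,0,-3.2,0.11,3.9,0,0,0,0,-3.2,0.11,6.5,0,0,0,0,-3.2,0.11,8,0,0,0]

```text
clock: 7.15
position: [539.0, -112.0, 220.1]
ee_rot: [0.017, 0.985, -0.003, 0.173]
contact_force: [-0.3, -0.2, -0.7]
gripper_width: 32.9
```

```bash
python3 - <<'E'
from h import *
st=arm.read_state(); print(st['position'],st['contact_force'],st['gripper_width'],st['joints'])
p,d=arm.get_image("scene"); cv2.imwrite("pics/s6.png",cv2.resize(p[120:300,185:425,::-1],(800,600)))
E
```

```text
[ 538.98485423 -111.95812776  220.12004219] [-0.26255229 -0.18804343 -0.71537902] 32.90807215449187 [ 0.11781273  0.11122341 -0.47559813  0.08623118 -0.6408104  -1.78388022]
```

View pics/s6.png

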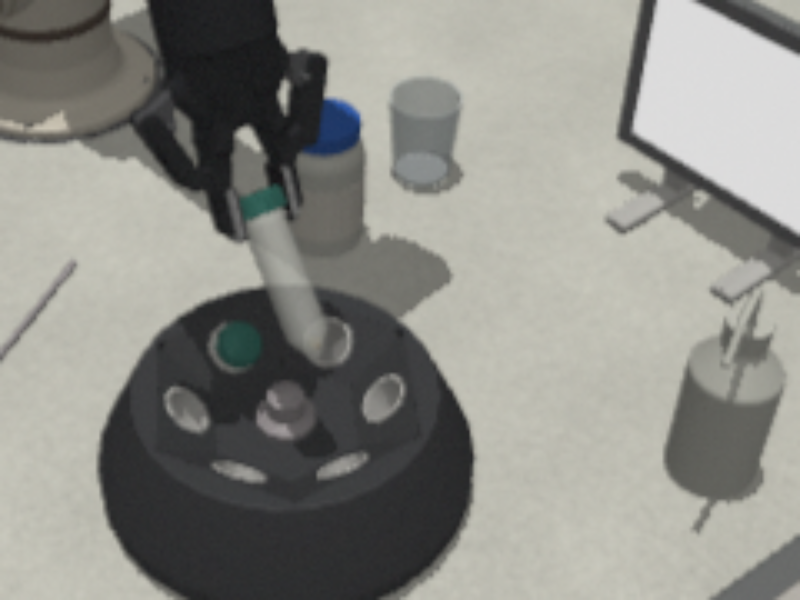

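Call:
play_rows:
  motion: [0,0.5,1,1,0.3,8,0,0,1,3,2,0.6,16,0,0,1.5,6,2,0.8,24,0,0,2,9,2,1.1,32,0,0,2,12,2,1.4,40,0]

```text
clock: 7.82
position: [559.2, 9.0, 238.3]
ee_rot: [0.017, 0.984, 0.003, -0.177]
contact_force: [0.1, -0.9, -0.7]
gripper_width: 33.2
```

Call:
play_rows:
  motion: [0,0,3,0,0,0,0,0,0,6,0,0,0,0,0,0,9,0,0,0,0,0,0,11,0,0,0,0,0,0,11,0,0,0,0]

```text
clock: 8.45
position: [558.8, 119.0, 238.0]
ee_rot: [0.017, 0.984, 0.003, -0.175]
contact_force: [-0.8, 0.6, -1.0]
gripper_width: 33.5
```

```bash
python3 - <<'E'
from h import *
st=arm.read_state(); print(st['position'],st['contact_force'],st['gripper_width'],st['joints'])
print(Ro.from_quat(st['ee_rot']).as_matrix().round(3))
for n in("scene","top","wrist"):
    p,d=arm.get_image(n); np.savez(f"pics/{n}7.npz",p=p,d=d); cv2.imwrite(f"pics/{n}7.png",p[:,:,::-1])
E
```

```text
[558.7774735  119.03799106 238.03182278] [-0.76240564  0.63958971 -1.04795228] 33.544006383897525 [ 0.41055327  0.47098146  0.17291119 -0.14892251 -1.59285033 -1.99415148]
[[-0.938  0.034 -0.345]
 [ 0.032  0.999  0.012]
 [ 0.345  0.    -0.939]]
```

View pics/scene7.png

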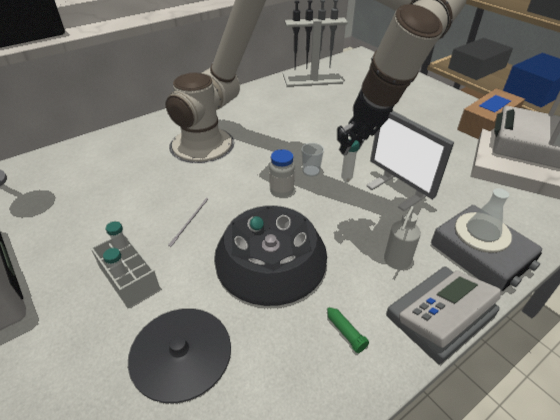

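View pics/top7.png

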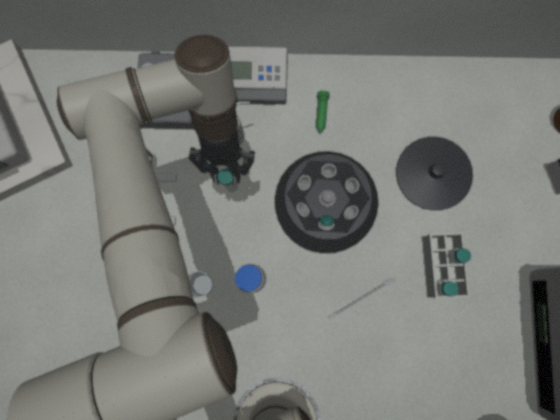

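View pics/wrist7.png

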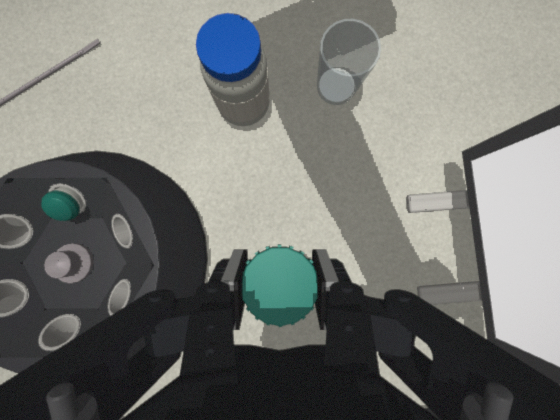

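```bash
python3 - <<'E'
from h import *
for cam,pts in (("top",[(90,110),(110,130),(130,200),(150,260),(160,85),(205,60),(215,120),(120,160),(60,110)]),("scene",[(385,80),(400,60),(415,30),(440,25),(350,130),(360,100),(365,118)])):
    c=arm.camera_info(cam); d=np.load(f"pics/{cam}7.npz")['d']
    for u,v in pts: print(cam,u,v,deproj(c,u,v,float(d[v,u])).round())
# tube axis from scene: whitish tube pts
E
```

```text
top 90 110 [575. 264. 587.]
top 110 130 [539. 225. 604.]
top 130 200 [434. 173. 646.]
top 150 260 [359. 134. 669.]
top 160 85 [625. 173. 565.]
top 205 60 [658. 104. 581.]
top 215 120 [606. 105. 478.]
top 120 160 [492. 200. 620.]
top 60 110 [577. 311. 579.]
scene 385 80 [661.  79. 463.]
scene 400 60 [682.  83. 506.]
scene 415 30 [695.  88. 559.]
scene 440 25 [703. 143. 558.]
scene 350 130 [575.  98. 308.]
scene 360 100 [606.  82. 399.]
scene 365 118 [624.  84. 366.]
```

```bash
python3 - <<'E'
from h import *
c=arm.camera_info("scene"); w=np.load("pics/scene7.npz"); d=w['d']; p=w['p']
r=arm.outline_of("sample_center","scene")
for x in r[:3]: print(x['extent'],x['confidence'])
print(proj(c,(566,118,256)),proj(c,(566,118,140)))
v,u=np.mgrid[:420,:560]
X=np.array([deproj(c,a,b,d[b,a]) for a,b in zip(range(0,0),range(0))])
k=f(c); P=(np.stack([(u-c['cx'])*d/k,(v-c['cy'])*d/k,d],-1)-c['t'])@c['R']
m=(abs(P[...,0]-566)<35)&(abs(P[...,1]-118)<30)&(P[...,2]>120)&(P[...,2]<245)&(d>0)
m&=(p.mean(-1)>90)
for z in range(120,245,10):
    s=m&(P[...,2]>=z)&(P[...,2]<z+10)
    if s.sum(): print(z,s.sum(),P[s].mean(0).round(1),u[s].min(),u[s].max())
cv2.imwrite("pics/s7z.png",cv2.resize(p[110:200,310:430,::-1],(800,600),interpolation=cv2.INTER_CUBIC))
E
```

```text
[327.7, 304.7, 43.3, 47.1] 0.65
[338.4, 138.2, 21.6, 44.3] 0.57
[350.80453609 144.75704637] [345.33678812 183.59097551]
140 2 [566.1 115.6 147.9] 344 346
150 6 [570.8 111.7 156. ] 344 347
160 30 [572.3 110.7 165.7] 341 352
170 41 [572.2 110.5 174.9] 341 352
180 36 [572.9 110.9 185. ] 342 353
190 41 [571.7 110.7 194.4] 342 353
200 40 [572.6 110.9 204.7] 343 354
210 45 [571.6 111.  214.9] 343 354
220 41 [573.5 111.5 225.4] 344 355
230 35 [574.4 110.9 235.1] 342 356
240 13 [576.6 111.4 242.9] 348 355
```

View pics/s7z.png

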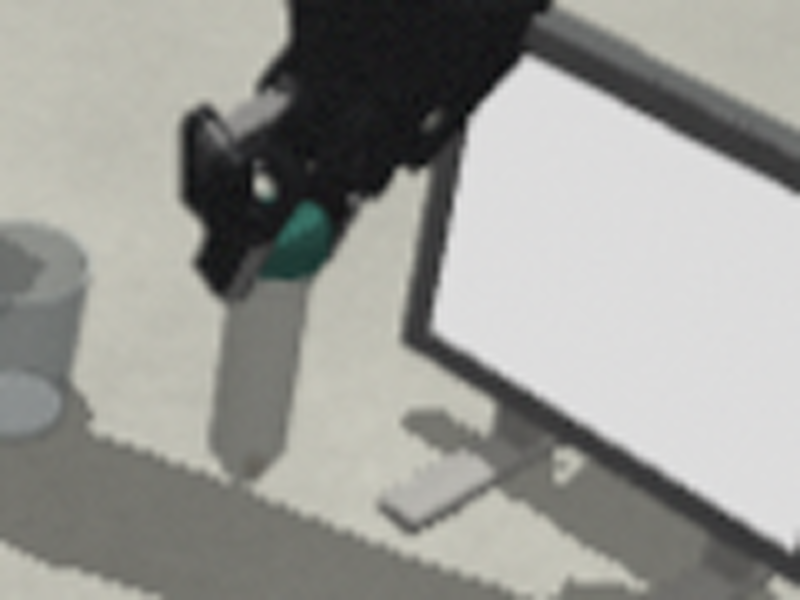

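Call:
play_rows:
  motion: [0,0,3,0,0,0,0,0,0.1,6.5,-1,0,0,0,0,0.2,10,-2.5,0,0,0,0,0.3,12.5,-4.5,0,0,0,0,0.4,14,-6,0,0,0]

```text
clock: 9.28
position: [562.6, 258.5, 176.7]
ee_rot: [0.017, 0.984, 0.003, -0.176]
contact_force: [0.3, -0.5, -0.5]
gripper_width: 33.2
```

Call:
play_rows:
  motion: [0,0,0.8,-0.9,0,0,0,0,0,0.8,-0.9,0,0,0,0,0,0.8,-0.9,0,0,0]

```text
clock: 9.65
position: [563.4, 265.4, 170.1]
ee_rot: [0.018, 0.985, 0.003, -0.174]
contact_force: [0.4, -0.4, -0.4]
gripper_width: 33.4
```

```bash
python3 - <<'E'
from h import *
st=arm.read_state(); print(st['position'],st['contact_force'],st['gripper_width'],st['joint_vel'].round(3),st['clock'])
print(Ro.from_quat(st['ee_rot']).as_matrix().round(3))
p,d=arm.get_image("scene"); c=arm.camera_info("scene")
cv2.imwrite("pics/s8z.png",cv2.resize(p[90:240,330:530,::-1],(800,600),interpolation=cv2.INTER_CUBIC))
cv2.imwrite("pics/w8.png",arm.get_image("wrist")[0][:,:,::-1])
v,u=np.mgrid[:420,:560]
k=f(c); P=(np.stack([(u-c['cx'])*d/k,(v-c['cy'])*d/k,d],-1)-c['t'])@c['R']
m=(abs(P[...,0]-566)<35)&(abs(P[...,1]-267)<30)&(P[...,2]>60)&(P[...,2]<178)&(d>0)
for z in range(60,180,10):
    s=m&(P[...,2]>=z)&(P[...,2]<z+10)
    if s.sum(): print(z,s.sum(),P[s].mean(0).round(1))
m=(P[...,2]>75)&(P[...,2]<210)&(P[...,1]>320)&(P[...,1]<380)&(P[...,0]>440)&(P[...,0]<690)&(p.min(-1)>170)
Q=P[m]; print(Q.mean(0),Q.min(0),Q.max(0))
h=cv2.cvtColor(p,cv2.COLOR_RGB2HSV)
E
```

```text
[563.39765617 265.35112803 170.12633912] [ 0.36262136 -0.36659312 -0.44614682] 33.40202195457349 [-0.001 -0.009  0.003 -0.003  0.    -0.001] 9.65
[[-0.939  0.036 -0.343]
 [ 0.034  0.999  0.013]
 [ 0.343  0.    -0.939]]
70 1 [571.6 262.6  79.7]
80 6 [574.9 257.8  87.7]
90 19 [575.5 256.1  96.7]
100 31 [576.4 256.1 105.1]
110 32 [577.1 256.7 114.5]
120 36 [575.2 257.1 124.8]
130 30 [576.8 255.2 135.4]
140 36 [575.8 255.8 144.7]
150 36 [576.2 256.8 154.6]
160 28 [579.1 257.8 164.7]
170 28 [578.1 253.2 174. ]
[589.31778251 348.36855994 142.68445653] [462.18662534 338.26376132  75.00135373] [662.73389427 355.49483691 209.70249434]
```

View pics/s8z.png

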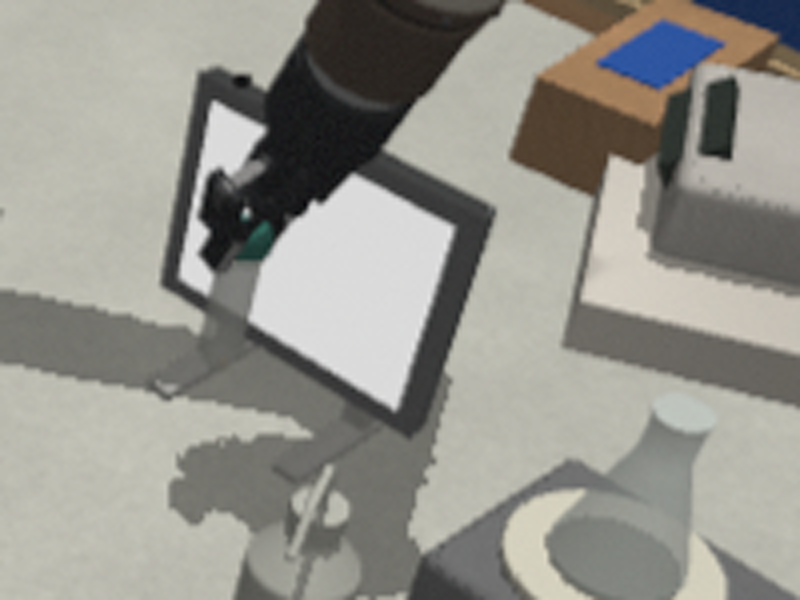

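View pics/w8.png

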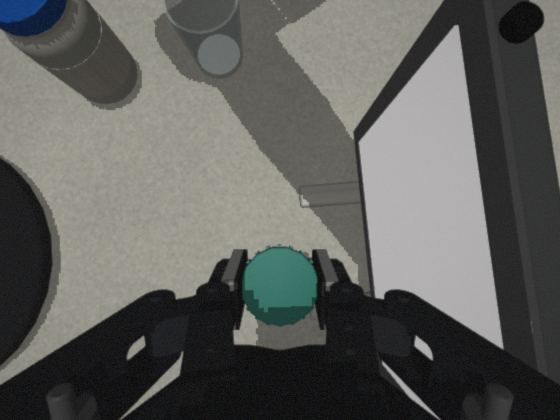

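```bash
python3 - <<'E'
from h import *
st=arm.read_state(); print(st['position'],st['joint_vel'].round(4),st['gripper_width'])
c=arm.camera_info("top"); p,d=arm.get_image("top"); cv2.imwrite("pics/top9.png",p[:,:,::-1])
hsv=cv2.cvtColor(p,cv2.COLOR_RGB2HSV)
m=((hsv[...,0]>75)&(hsv[...,0]<97)&(hsv[...,1]>110)&(hsv[...,2]>40)).astype(np.uint8)
n,l,s,ce=cv2.connectedComponentsWithStats(m); print([x.round(1) for x,t in zip(ce[1:],s[1:]) if t[4]>15])
print(arm.job_done())
E
```

```text
[563.36991962 265.46082838 170.38020804] [ 0.0025  0.     -0.0017 -0.0022  0.0008 -0.0012] 33.12282030536238
[array([165. , 180.8]), array([326.6, 220. ]), array([462.2, 255.1]), array([449.7, 288.4])]
the job is handed in; nothing more can be done
None
```

I drew the sample tube (flat ribbed cap) straight out along its 40° bore, stood it upright and held it in front of the lit panel. I handed the job in at about 10 s of the 38 s allowed; no verdict is reported.

**Last checks, from the camera images**
- **Position:** the tube's middle is near (566, 265.5, 138) mm. That is about 82 mm in front of the face, within a few mm of its middle sideways and about 2 mm above it. The tip is about 80 mm up.
- **Upright and still:** the tube stands within about 1–2° of vertical, and the joint speeds were close to zero.
- **Grip:** the fingers hold the cap at 33 mm opening. The tool feels less than 1 N from outside, and the images show the tube clear of the panel.
- **Other things:** in the top camera, the balance tube's cap and both spare caps are within 0.2 px of where they started. The lid, beaker, reagent jar, wash bottle and spatula were only looked at; nothing appeared moved.

**What went differently:** my first plan was to point the tool along the tube's axis. That ran joint 5 up to the end of its range before it reached the tube. I gripped the cap with the tool tilted 20° instead, which held without slipping.

The 33 mm opening is slightly under the cap's 35 mm, which I put down to the reading or its ribs.

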